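Change the stone mounts on a jeweller's clamping stage

TASK

Flip the red cam lever free and draw the blue-handled fence fully back, then put the green-stone mount flat in the blue-lined wooden tray and set every pink-stone mount flat on the plate between the stops, one to a white mark (any mark), square to the stops and centred on its mark, before closing anything. Then push the fence fully home against the mounts and flip the lever fully back to locked, leaving every mount still centred on its mark. Do not disturb the loupe or the jar.

Things in the scene. Friction and masses are not known exactly. Their poses are not given: they have to be found in the camera images.
- stage: dark steel clamping stage, fixed to the bench; plate 244 mm long (its y) x 160 mm (its x from -100 to +60), plate top 20 mm above the bench. An aluminium fixed stop runs along y at its far side, inner face at x = +34 mm, 12 mm high above the plate. Origin: on the bench surface under the middle of the four marks; x points from the fence to the fixed stop.
- mark1 (a point): centre of white mark no. 1 on the plate top (stage x 0, y +93 mm, z 20 mm): a white pad 44 mm wide along the stage's y, continued by red index lines on stop and fence; axes as the stage. A mount belongs here with its long side along the stage's x
- mark2 (a point): centre of white mark no. 2 on the plate top (stage x 0, y +31 mm, z 20 mm): a white pad 44 mm wide along the stage's y, continued by red index lines on stop and fence; axes as the stage. A mount belongs here with its long side along the stage's x
- mark3 (a point): centre of white mark no. 3 on the plate top (stage x 0, y -31 mm, z 20 mm): a white pad 44 mm wide along the stage's y, continued by red index lines on stop and fence; axes as the stage. A mount belongs here with its long side along the stage's x
- mark4 (a point): centre of white mark no. 4 on the plate top (stage x 0, y -93 mm, z 20 mm): a white pad 44 mm wide along the stage's y, continued by red index lines on stop and fence; axes as the stage. A mount belongs here with its long side along the stage's x
- fence (a joint): sliding aluminium fence along the stage's y (240 mm long, 22 mm thick, top 12 mm above the plate). 0 = fully home: its face is at stage x = -34 mm, leaving 68 mm to the fixed stop; grows to 0.030 m as it is drawn back towards stage -x. About 2 N of friction. The cam lever holds it home while locked
- fence_grip (a point): grip point of the fence's upright blue handle bar: 12 mm thick along stage x, 50 mm along stage y, its top 14 mm above this point and its foot (top of the fence) 28 mm below it; at stage x = -75 mm, y = 0, z = 60 mm when the fence is home, moves with the fence
- lever (a joint): red cam lever at the stage's -y end, turning about a vertical axis. 0 = locked (handle points to stage -y, the cam strut props the fence home); grows to 1.4 rad = free as it turns clockwise seen from above (handle then points nearly to stage -x). Stays where it is left; about 2 N at the knob. It cannot go to locked unless the fence is within about 1 mm of home
- lever_knob (a point): grip point of the lever's upright red round knob, 18 mm diameter, from 28 mm below this point to 18 mm above it; 65 mm from the pivot axis
- lever_pivot (a point): on the lever's vertical pivot axis (stage x -104 mm, y -145 mm, z 46 mm)
- green: loose stone mount: flat black block 64 (its x) x 34 (its y) x 14 mm high, carrying a square brass collet 24 x 24 mm from 14 to 34 mm height with a faceted green stone on it (top at 42 mm); 130 g, symmetric under a half turn. Origin: centre of its underside, z up. Already inspected; at the start it is still clamped somewhere along the stage
- pink1: loose stone mount: flat black block 64 (its x) x 34 (its y) x 14 mm high, carrying a square brass collet 24 x 24 mm from 14 to 34 mm height with a faceted pink stone on it (top at 42 mm); 130 g, symmetric under a half turn. Origin: centre of its underside, z up. To be loaded; may be absent
- pink2: loose stone mount: flat black block 64 (its x) x 34 (its y) x 14 mm high, carrying a square brass collet 24 x 24 mm from 14 to 34 mm height with a faceted pink stone on it (top at 42 mm); 130 g, symmetric under a half turn. Origin: centre of its underside, z up. To be loaded; may be absent
- pink3: loose stone mount: flat black block 64 (its x) x 34 (its y) x 14 mm high, carrying a square brass collet 24 x 24 mm from 14 to 34 mm height with a faceted pink stone on it (top at 42 mm); 130 g, symmetric under a half turn. Origin: centre of its underside, z up. To be loaded; may be absent
- pink4: loose stone mount: flat black block 64 (its x) x 34 (its y) x 14 mm high, carrying a square brass collet 24 x 24 mm from 14 to 34 mm height with a faceted pink stone on it (top at 42 mm); 130 g, symmetric under a half turn. Origin: centre of its underside, z up. To be loaded; may be absent
- tray: fixed dark wooden tray lined with blue felt, outside 140 (its x) x 160 mm (its y), inside 124 x 144 mm, floor 6 mm and rim top 14 mm above the bench. Origin: under its centre, on the bench
- loupe: chrome loupe on a square 75 mm base, 120 mm tall, loose; leave alone. Origin: centre of its underside
- jar: small amber jar with white lid, 52 mm diameter, 45 mm tall, loose; leave alone. Origin: centre of its underside

How it is judged:
By the outcome, as a careful person would: the job done as asked, in the order asked, and still so for the second after the job is handed in, with the robot touching nothing.
Of pink1, pink2, pink3, pink4 only 2 to 4 are there at a start; the rules pass over those that are not, and their reading is None.
At some moment in a run one of pink1, pink2, pink3, pink4, green may be knocked a few centimetres aside while the robot is not near it.
Once in a run the grip may slacken for a moment while it holds something.
It also fails if it takes over 210 s, if anything falls off the work surface, if the arm or the gripper's body presses on something with over 40 N, if the wrist force passes 120 N, or if a joint passes its speed limit or range.

ROBOT

A 6-joint arm with a two-finger parallel gripper is mounted at the origin on the work surface. World frame = base frame: x ahead of the robot, y to its left, z up, the work surface at z = 0. Lengths are in m, angles in degrees, forces in N, time in s.
With the tool pointing down it reaches from about 0.4 to 0.825 m from the base axis. Payload 7 kg.
Tool frame: the origin (TCP) lies midway between the tips of the shut fingers; the grasp point (between the pads) lies ctrl.grasp_offset behind it (ctrl.grasp_offset is the distance from the TCP to the grasp point, in m); z points along the fingers, y is the line along which they close (so a half turn about z gives the same grasp; the last joint's range is limited). The gripper opens to 88 mm and grips with 3 to 60 N. Pads are 19 mm wide; open, the fingers measure 130 mm over their backs; the gripper's body (78 mm by 193 mm) begins 47 mm behind the grasp point.
Start: joints at [-55.285, 20.546, 0.682, 0, -70.136, -16.507], TCP at [0.211, -0.641, 0.227] pointing down, gripper open.
Joint ranges: [-176.03, 176.03], [-82.01, 121.73], [-58.28, 71.71], [-173.87, 95.51], [-174.79, -0.11], [-173.66, 173.66]. Speed limits (degrees/s): [136.94, 136.94, 172.46, 180, 180, 180].

INTERFACE

Orientations are given as [roll, pitch, yaw] about the fixed x, y, z axes, in that order (R = Rz(yaw) Ry(pitch) Rx(roll)).
In Python, from plant import ctrl gives the robot as it stands. The module is installed in compiled form; this text tells all that it offers.
- The arm moves only by the tool send_rows, never from a script. Its argument "increments" is a list that holds one entry, the list of rows, each a list of 4 numbers: the shift along the world's x, y, z normalised to -1 to 1, where 1 is 0.2 m, then the turn about the world's z normalised to -1 to 1, where 1 is 1.5 rad. In form: [[[x, y, z, roll], ...]]. A call has 1 to 12 rows; each row is the pose to reach, as a shift and turn from the pose commanded when the call began; what a row does not reach only later rows make up. A row lasts 1/8 s, in which the tool goes at most 62.5 mm and 10.7 degrees, less where a joint would pass 70% of its speed; a pose out of reach is approached as far as the arm can. A call with a number of a shift or a turn outside -1 to 1 is refused whole. A call with a gripper value outside its range is refused whole. "jaw" is the opening, from 0 (shut) to 1 (fully open), set as the call begins (left out, the last holds). The fingers move at their own pace and stop on an object; the grip force is fixed at half the most. Time passes only in rows, so rows that repeat a pose let the fingers close. It gives the time, the measured TCP pose, the force, the opening and the grip force at its end, in the units of the state.
- ctrl.get_obs(): the state, without advancing time (a new reading comes with each control period).
- ctrl.snapshot(name): name is "scene" or "top" or "wrist"; returns the picture (420x560x3 uint8, red, green, blue); there is no depth.
- ctrl.calibration(name): a dict with "mtx" (3x3 intrinsics, pixels), "eye" and "attitude" of the camera in the world. Camera axes: x right, y up, looking along -z (the intrinsics and any distortion apply to the point x, -y, -z); pixel columns grow to the right and rows downward; lengths in m; the calibration is good to about 2 mm. A picture is of the moment at which its call begins: read the wrist's pose just before it. calibration takes no time and is no camera call; for the wrist camera it gives the pose at the moment of the call.
- ctrl.close_job(): hands the job in; it is judged then, once.
Trained networks look in the newest picture that a camera, given by its name, has taken for a name from the list of things; names that differ only in an ending like _2 or _b are one class to them, and where a whole thing is asked for, a point or a joint stands for the part that bears it (a point fixed in the world has none). Each returns a list of dicts, best first, with "conf" (0 to 1); they miss things now and then, are a little off and sometimes report something else, mostly with a low value. They report only what shows in the picture. A call takes as long as a camera call.
- ctrl.trace(thing, camera): "mask" (420x560 bool, what is visible of it) and "bbox" ([left, top, right, bottom] in pixels, round what is visible of it).
- ctrl.spot_point(thing, camera): "pixel" ([row, column] in pixels: a listed point, or the origin of a listed thing).
The state is a dict: "clock": time; "joint_pos": joint angles; "qvel": joint speeds; "tau": joint torques, N m; "tool_pos": TCP position; "orientation": TCP orientation; "force": force on the tool from outside, world axes, zero at the start; "moment": the same for the moment, N m; "opening": finger opening in m; "gripper_force": force on a finger pad.
Only numpy, scipy, OpenCV 4.12 (cv2) and the standard library are available. Lean on these libraries where they do the work, as an engineer would, in place of code of your own. Each camera call takes 0.05 s, during which the arm holds its last target. There are 200 camera calls.

## Working session

There is one attempt and no reset: what is moved stays moved. The work goes in short steps, Python scripts to look and compute and a tool call to move; the robot and the scene stay as the last step left them, time stands still between calls to the robot, and variables do not carry over. Pictures are saved under pics/ and viewed, at most 14 in all, crops included, and the job is handed in when it is done.

Besides the shell and the picture viewer there is one more tool, called after "Emit:" by a JSON object that holds its "fn" and its "kwargs". send_rows: Moves the arm, as the interface text tells. Its arguments: {"type":"object","properties":{"increments":{"type":"array"},"jaw":{"type":"number"}},"required":["increments"]}

```bash
mkdir -p pics; ls
cat > h.py <<'E'
import numpy as np, cv2
from plant import ctrl
from scipy.spatial.transform import Rotation as R
def cal(n):
    c=ctrl.calibration(n); return c
def rot(a):
    a=np.array(a,float)
    return a if a.shape==(3,3) else R.from_euler('xyz',a,degrees=True).as_matrix()
def ray(c,px):  # px row,col
    d=np.linalg.solve(np.array(c['mtx']),[px[1],px[0],1.]); d=np.array([d[0],-d[1],-d[2]])
    return np.array(c['eye']),rot(c['attitude'])@d
def atz(c,px,z):
    e,d=ray(c,px); return e+d*(z-e[2])/d[2]
def proj(c,p):
    q=rot(c['attitude']).T@(np.array(p)-c['eye']); v=np.array(c['mtx'])@[q[0],-q[1],-q[2]]; return np.array([v[1],v[0]])/v[2]
def tri(obs):
    A=np.zeros((3,3));b=np.zeros(3)
    for c,px in obs:
        e,d=ray(c,px); d/=np.linalg.norm(d);P=np.eye(3)-np.outer(d,d);A+=P;b+=P@e
    return np.linalg.solve(A,b)
def save(im,n): cv2.imwrite('pics/'+n+'.png',im[:,:,::-1])
E
python3 - <<'E'
from h import *
for n in ['scene','top','wrist']:
    im=ctrl.snapshot(n); save(im,n+'0'); print(n,ctrl.calibration(n))
    for t in ['green','pink1','tray','fence_grip','lever_knob','lever_pivot','mark1','mark2','mark3','mark4','stage','loupe','jar']:
        if n=='wrist': continue
        print(t,[(np.round(d['pixel'],1).tolist(),round(d['conf'],2)) for d in ctrl.spot_point(t,n)][:6])
print(ctrl.get_obs(), ctrl.grasp_offset)
E
```

```text
pics
scene {'mtx': array([[399.2555207 ,   0.        , 277.93689309],
       [  0.        , 399.2555207 , 208.26616754],
       [  0.        ,   0.        ,   1.        ]]), 'eye': array([0.9701695 , 0.30142336, 0.81755472]), 'attitude': array([ 32.58377086,   0.57136621, 130.01113283])}
green [([207.5, 258.0], 0.94)]
pink1 [([221.3, 350.1], 0.89), ([312.9, 345.0], 0.86), ([250.9, 322.5], 0.64), ([277.9, 380.6], 0.59), ([264.1, 444.9], 0.51)]
tray [([263.3, 441.4], 0.7), ([204.9, 255.5], 0.35), ([307.7, 270.5], 0.31)]
fence_grip [([163.4, 261.8], 0.89)]
lever_knob [([110.4, 212.0], 0.69)]
lever_pivot [([130.4, 223.5], 0.93), ([163.3, 263.2], 0.55)]
mark1 [([198.7, 249.4], 0.83), ([183.6, 230.5], 0.83), ([171.9, 214.8], 0.77), ([211.4, 267.8], 0.76)]
mark2 [([198.7, 249.4], 0.83), ([183.6, 230.5], 0.83), ([171.9, 214.8], 0.77), ([211.4, 267.8], 0.76)]
mark3 [([198.7, 249.4], 0.83), ([183.6, 230.5], 0.83), ([171.9, 214.8], 0.77), ([211.4, 267.8], 0.76)]
mark4 [([198.7, 249.4], 0.83), ([183.6, 230.5], 0.83), ([171.9, 214.8], 0.77), ([211.4, 267.8], 0.76)]
stage [([196.4, 235.3], 0.85), 
[... 1424 characters left out ...]
08186704e+02])}
{'clock': 1.45, 'joint_pos': array([-5.52851307e+01,  2.05464869e+01,  6.83966824e-01, -1.21504757e-04,
       -7.01355679e+01, -1.65061744e+01]), 'qvel': array([-0.0111885 , -0.05722087,  0.01438454, -0.08826464, -0.10908606,
       -0.01453128]), 'tau': array([-4.49559639e-04, -5.82377601e+01,  2.93293440e+01,  7.00247079e+00,
        1.23957294e-02,  2.05138451e-05]), 'tool_pos': array([ 0.21090332, -0.6412038 ,  0.22657471]), 'orientation': array([-1.79998199e+02,  6.52796553e-04, -1.61791346e+02]), 'force': array([-0.74966174, -0.05983642, -0.03234588]), 'moment': array([-0.02056885,  0.00279246, -0.01745471]), 'gripper_force': 0.0, 'opening': 0.08764667946721706} 0.0188
```

View pics/scene0.png

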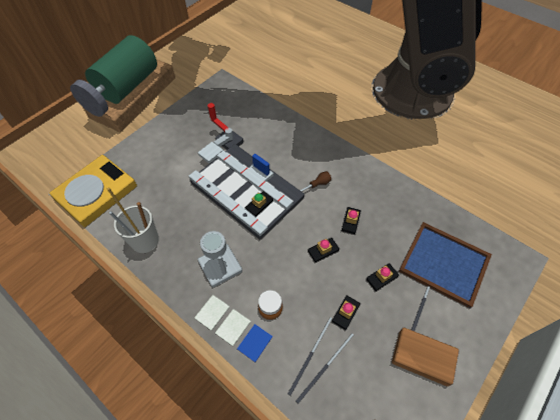

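View pics/top0.png

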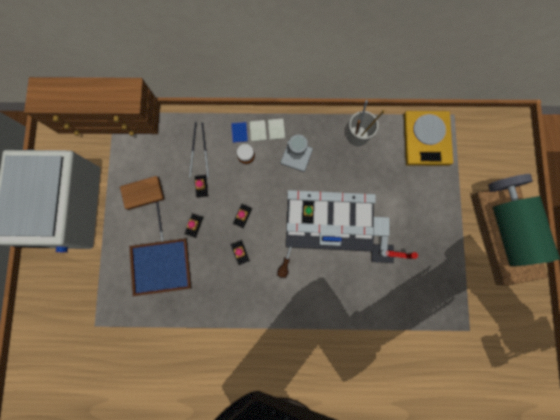

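Run:
```python
from h import *
s=ctrl.calibration('scene');t=ctrl.calibration('top')
for n,a,b in [('piv',(130.4,223.5),(251.5,382)),('grip',(163.4,261.8),(236.2,325.7)),('green',(207.5,258),(213.8,306.6))]:
    print(n,tri([(s,a),(t,b)]).round(4))
print('knob z46',atz(s,(110.4,212),.046))
for px in [(215.5,320.1),(211.7,297.5),(215.6,342),(213.8,365.6)]: print('mT',atz(t,px,.02).round(4))
for px in [(198.7,249.4),(183.6,230.5),(171.9,214.8),(211.4,267.8)]: print('mS',atz(s,px,.02).round(4))
for px in [(184.3,197.7),(222.7,194.7),(214.6,242.9),(253,238.6),(264.9,160.6),(159.7,295.6),(154.9,246.4)]: print('pT',atz(t,px,.0).round(4))
for px in [(221.3,350.1),(312.9,345),(250.9,322.5),(277.9,380.6),(263.3,441.4),(266.8,216.2),(307.3,270.4)]: print('pS',atz(s,px,.0).round(4))
```

```text
piv [ 0.5012 -0.2781  0.0489]
grip [ 0.5353 -0.1209  0.0707]
green [ 0.6053 -0.0752  0.0046]
knob z46 [ 0.46959653 -0.36350505  0.046     ]
mT [ 0.5969 -0.1098  0.02  ]
mT [ 0.6071 -0.0465  0.02  ]
mT [ 0.5972 -0.1711  0.02  ]
mT [ 0.6029 -0.2372  0.02  ]
mS [ 0.6078 -0.103   0.02  ]
mS [ 0.6042 -0.1692  0.02  ]
mS [ 0.6031 -0.225   0.02  ]
mS [ 0.6068 -0.0452  0.02  ]
pT [0.6882 0.2421 0.    ]
pT [0.5759 0.2455 0.    ]
pT [0.6005 0.1086 0.    ]
pT [0.4913 0.1178 0.    ]
pT [0.4561 0.3354 0.    ]
pT [ 0.7645 -0.0415  0.    ]
pT [0.7779 0.103  0.    ]
pS [0.4939 0.1149 0.    ]
pS [0.6839 0.2324 0.    ]
pS [0.5986 0.1111 0.    ]
pS [0.5704 0.2475 0.    ]
pS [0.4545 0.3325 0.    ]
pS [ 0.7813 -0.0472  0.    ]
pS [0.7742 0.1056 0.    ]
```

The scene holds four pink mounts, at scene pixels (350,218), (323,249), (384,275) and (346,310). Green is on the stage, the tray is at (445,263) and the red lever is at (212,108). I'll move above the stage for a closer look.

Emit:
{"fn": "send_rows", "kwargs": {"increments": [[[0.85,1,0.1,0.4],[0.85,1,0.1,0.4],[0.85,1,0.1,0.6],[0.85,1,0.1,0.7],[0.85,1,0.1,0.835],[0.85,1,0.1,0.835],[0.85,1,0.1,0.835]]], "jaw": 0.5}}

```text
clock: 2.33
tool_pos: [0.3813, -0.4407, 0.2468]
orientation: [-180.0, -0.0, -89.7]
force: [0.5, -0.7, 0.4]
opening: 0.0439
gripper_force: 0.0
```

Emit:
{"fn": "send_rows", "kwargs": {"increments": [[[0.9,1,0,0],[0.9,1,0,0],[0.9,1,0,0],[0.9,1,0,0],[0.9,1,0,0],[0.9,1,0,0],[0.9,1,0,0],[0.9,1,0,0]]]}}

```text
clock: 3.32
tool_pos: [0.5601, -0.2422, 0.2468]
orientation: [-180.0, -0.0, -90.1]
force: [-0.1, 0.3, -0.5]
opening: 0.0437
gripper_force: 0.0
```

```bash
cat >> h.py <<'E'
def look(things,name=None):
    c=ctrl.calibration('wrist'); im=ctrl.snapshot('wrist')
    if name: save(im,name)
    out={}
    for t in things: out[t]=[(d['pixel'],d['conf']) for d in ctrl.spot_point(t,'wrist')]
    return c,out
import pickle
E
python3 - <<'E'
from h import *
c,o=look(['green','fence_grip','lever_knob','lever_pivot','mark1'],'w1')
print(c); 
for k in o: print(k,[(np.round(p,1).tolist(),round(q,2)) for p,q in o[k]])
pickle.dump((c,o),open('w1.pkl','wb')); print(ctrl.get_obs()['tool_pos'],ctrl.get_obs()['orientation'])
E
```

```text
{'mtx': array([[355.9620337 ,   0.        , 277.18302798],
       [  0.        , 355.9620337 , 209.97723092],
       [  0.        ,   0.        ,   1.        ]]), 'eye': array([ 0.55996758, -0.32705595,  0.40534081]), 'attitude': array([-1.80290421e+01,  2.83502444e-02,  1.79862729e+02])}
green [([308.8, 241.7], 0.65)]
fence_grip [([280.7, 304.0], 0.98)]
lever_knob [([81.2, 361.1], 0.84)]
lever_pivot [([148.4, 342.2], 0.76)]
mark1 [([328.8, 238.9], 0.98), ([288.1, 238.7], 0.72), ([238.9, 237.7], 0.65), ([186.9, 244.9], 0.58)]
[ 0.56065435 -0.24158205  0.24667746] [-1.79990767e+02 -1.75030673e-03 -9.00654159e+01]
```

Emit:
{"fn": "send_rows", "kwargs": {"increments": [[[0.4,0.3,0,0],[0.4,0.3,0,0],[0.4,0.3,0,0],[0.4,0.3,0,0],[0.4,0.3,0,0]]]}}

```text
clock: 4.25
tool_pos: [0.6403, -0.1818, 0.2468]
orientation: [-180.0, -0.0, -90.1]
force: [0.1, 0.5, 0.0]
opening: 0.0437
gripper_force: 0.0
```

Run:
```python
from h import *
c,o=look(['green','fence_grip','lever_knob','lever_pivot','mark1'],'w2')
for k in o: print(k,[(np.round(p,1).tolist(),round(q,2)) for p,q in o[k]])
pickle.dump((c,o),open('w2.pkl','wb')); print(ctrl.get_obs()['tool_pos'],ctrl.get_obs()['orientation'])
c1,o1=pickle.load(open('w1.pkl','rb'))
for k in ['green','fence_grip','lever_knob','lever_pivot']:
    if o[k] and o1[k]: print(k,tri([(c1,o1[k][0][0]),(c,o[k][0][0])]).round(4))
for cc,oo in [(c1,o1),(c,o)]:
    for p,q in oo['mark1']: print('mark',atz(cc,p,.02).round(4),round(q,2))
```

```text
green [([266.1, 308.4], 0.92), ([239.9, 302.7], 0.55)]
fence_grip [([231.0, 379.3], 0.75), ([262.5, 306.6], 0.69)]
lever_knob [([265.4, 306.0], 0.66)]
lever_pivot [([84.8, 432.1], 0.91), ([287.0, 302.2], 0.36)]
mark1 [([241.6, 304.3], 0.81), ([285.2, 302.3], 0.8), ([186.7, 309.4], 0.56), ([130.6, 316.9], 0.55)]
[ 0.64067762 -0.18149777  0.24682429] [-1.79978796e+02  1.19446599e-03 -9.00545072e+01]
green [ 0.6042 -0.0733  0.024 ]
fence_grip [ 0.5302 -0.1256  0.0461]
lever_knob [ 0.6229 -0.3295  0.5502]
lever_pivot [ 0.4955 -0.2752  0.0513]
mark [ 0.6097 -0.0421  0.02  ] 0.98
mark [ 0.6079 -0.101   0.02  ] 0.72
mark [ 0.6067 -0.1662  0.02  ] 0.65
mark [ 0.5964 -0.2288  0.02  ] 0.58
mark [ 0.6089 -0.1021  0.02  ] 0.81
mark [ 0.6101 -0.0444  0.02  ] 0.8
mark [ 0.6047 -0.1684  0.02  ] 0.56
mark [ 0.5983 -0.2297  0.02  ] 0.55
```

View pics/w2.png

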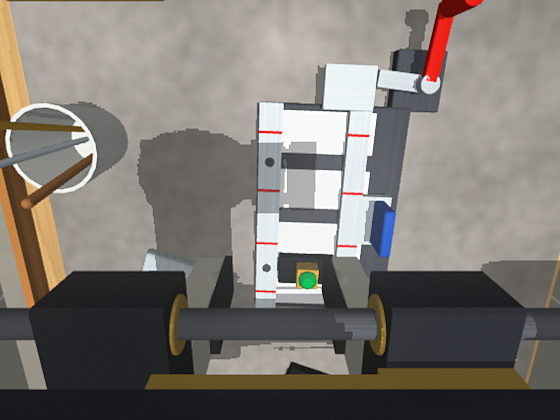

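```bash
cat > fit.py <<'E'
from h import *
from scipy.optimize import least_squares
def redblobs(im,amin=12):
    hsv=cv2.cvtColor(im,cv2.COLOR_RGB2HSV); m=((hsv[...,0]<8)|(hsv[...,0]>172))&(hsv[...,1]>130)&(hsv[...,2]>90)
    n,l,s,ct=cv2.connectedComponentsWithStats(m.astype(np.uint8))
    return [(ct[i][::-1],s[i]) for i in range(1,n) if s[i,4]>=amin]
E
python3 - <<'E'
from fit import *
for n in ['w1','w2']:
    im=cv2.imread(f'pics/{n}.png')[:,:,::-1].copy(); c,o=pickle.load(open(n+'.pkl','rb'))
    for p,s in redblobs(im): print(n,p.round(1),s,'z32:',atz(c,p,.032).round(4),'L',atz(c,(p[0],s[0]-.5),.032)[0].round(4),'R',atz(c,(p[0],s[0]+s[2]-.5),.032)[0].round(4))
E
```

```text
w1 [ 98.8 352.5] [ 335   66   41   76 1337] z32: [ 0.4848 -0.3224  0.032 ] L 0.5028 R 0.4617
w1 [189.  196.5] [186 188  22   3  43] z32: [ 0.6477 -0.2296  0.032 ] L 0.6596 R 0.6358
w1 [192.  280.5] [271 191  20   3  38] z32: [ 0.5568 -0.226   0.032 ] L 0.5676 R 0.5459
w1 [241.9 197.4] [188 241  21   3  34] z32: [ 0.6512 -0.1677  0.032 ] L 0.6624 R 0.6386
w1 [244.7 276.8] [269 244  20   2  30] z32: [ 0.5609 -0.164   0.032 ] L 0.5704 R 0.5477
w1 [292.5 275.8] [268 292  18   2  31] z32: [ 0.5623 -0.1019  0.032 ] L 0.5722 R 0.5508
w2 [ 35.  442.9] [ 422    0   61   82 1485] z32: [ 0.4828 -0.3198  0.032 ] L 0.5031 R 0.4451
w2 [131.8 270. ] [258 131  24   3  53] z32: [ 0.6478 -0.2297  0.032 ] L 0.6607 R 0.636
w2 [135.2 357.6] [348 134  21   3  47] z32: [ 0.5575 -0.2262  0.032 ] L 0.5679 R 0.5462
w2 [190.2 268.2] [257 189  23   3  42] z32: [ 0.6503 -0.1676  0.032 ] L 0.663 R 0.6381
w2 [193.4 352.6] [342 192  21   3  39] z32: [ 0.5586 -0.1639  0.032 ] L 0.5707 R 0.5479
w2 [242.9 266. ] [256 242  22   3  35] z32: [ 0.6534 -0.1057  0.032 ] L 0.6653 R 0.6403
w2 [245.6 345.3] [337 245  20   2  31] z32: [ 0.563  -0.1022  0.032 ] L 0.573 R 0.5502
w2 [291. 265.] [255 290  21   3  27] z32: [ 0.6553 -0.0436  0.032 ] L 0.6678 R 0.6428
```

View pics/w1.png

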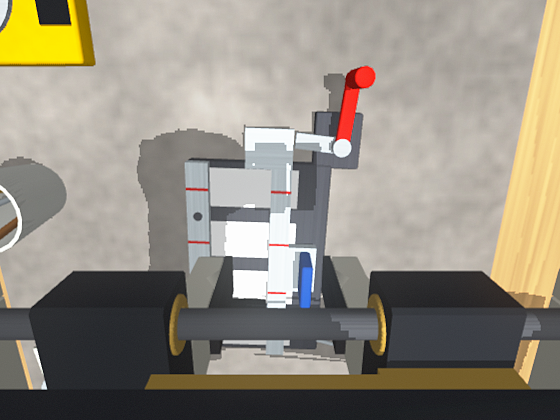

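Run:
```python
from h import *
for n in ['w1','w2']:
    c,o=pickle.load(open(n+'.pkl','rb'))
    for z in (.046,.06,.074,.082,.092): print(n,z,proj(c,[.4932,-.3404,z]).round(1))
    for z in (.06,.074): print('handle',proj(c,[.5306,-.1318,z]).round(1))
    for p in (.046,.052): print('piv',proj(c,[.4958,-.2755,p]).round(1))
s=ctrl.calibration('scene')
for z in (.046,.06,.074,.082,.092): print(z,proj(s,[.4932,-.3404,z]).round(1))
```

```text
w1 0.046 [ 79.1 347.8]
w1 0.06 [ 78.5 350.7]
w1 0.074 [ 77.9 353.8]
w1 0.082 [ 77.4 355.7]
w1 0.092 [ 76.9 358.2]
handle [282.1 304.7]
handle [288.7 305.6]
piv [147.9 341.4]
piv [148.8 342.4]
w2 0.046 [  7.2 441.4]
w2 0.06 [  3.4 448.6]
w2 0.074 [ -0.7 456.4]
w2 0.082 [ -3.3 461.2]
w2 0.092 [ -6.6 467.5]
handle [230.3 383. ]
handle [235.4 386.9]
piv [ 84.  429.1]
piv [ 83.9 431.7]
0.046 [119.1 211.8]
0.06 [115.3 211.1]
0.074 [111.4 210.3]
0.082 [109.1 209.8]
0.092 [106.2 209.2]
```

Run:
```python
from h import *
s=ctrl.calibration('scene'); c,o=pickle.load(open('w1.pkl','rb'))
print(tri([(s,(110.4,212.)),(c,(81.2,361.1))]))
print(ctrl.get_obs()['tool_pos'], atz(c,(76,364),.092), atz(c,(81,361),.074))
im=cv2.imread('pics/scene0.png'); 
for p in [(.4932,-.3404,.092),(.487,-.3404,.092),(.4958,-.2755,.046)]:
    r=proj(s,p)-[70,170]; 
    cv2.circle(im,(int(round(r[1]+170)),int(round(r[0]+70))),0,(255,255,0),-1)
a=cv2.resize(im[80:160,180:260],None,fx=5,fy=5,interpolation=0)
im=cv2.imread('pics/w1.png'); 
for p in [(.4932,-.3404,.092),(.487,-.3404,.092),(.4958,-.2755,.046)]:
    r=proj(c,p); cv2.circle(im,(int(round(r[1])),int(round(r[0]))),0,(255,255,0),-1)
b=cv2.resize(im[60:160,310:380],None,fx=4,fy=4,interpolation=0)
cv2.imwrite('pics/kn.png',np.hstack([a,b]))
```

```text
[ 0.48772308 -0.33799179  0.07529875]
[ 0.64067762 -0.18149777  0.24682429] [ 0.48849983 -0.34109175  0.092     ] [ 0.4867209  -0.33780236  0.074     ]
```

View pics/kn.png

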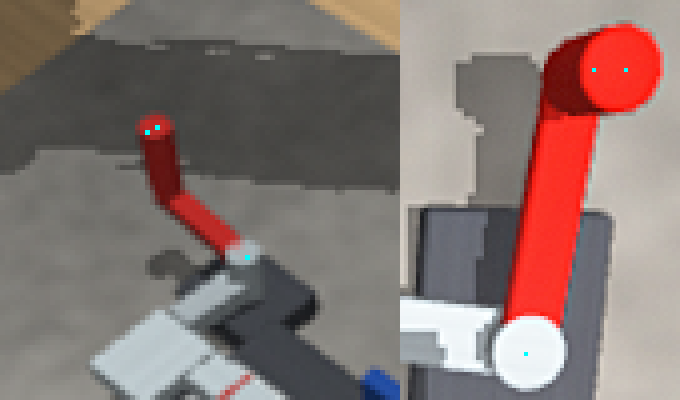

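Emit:
{"fn": "send_rows", "kwargs": {"increments": [[[-0.765,-0.787,-0.3,-0.058],[-0.765,-0.787,-0.3,-0.058],[-0.765,-0.787,-0.3,-0.058],[-0.765,-0.787,-0.3,-0.058],[-0.765,-0.787,-0.6,-0.058],[-0.765,-0.787,-0.85,-0.058],[-0.765,-0.787,-0.94,-0.058],[-0.765,-0.787,-0.94,-0.058],[-0.765,-0.787,-0.94,-0.058]]]}}

```text
clock: 5.68
tool_pos: [0.4887, -0.3389, 0.0597]
orientation: [-179.9, -0.0, -95.0]
force: [0.1, -0.4, 1.0]
opening: 0.0438
gripper_force: 0.0
```

Emit:
{"fn": "send_rows", "kwargs": {"increments": [[[0,0,0,0],[0,0,0,0],[0,0,0,0],[0,0,0,0],[0,0,0,0]]], "jaw": 0.1}}

```text
clock: 6.3
tool_pos: [0.488, -0.3387, 0.059]
orientation: [-180.0, -0.0, -95.0]
force: [-1.7, 0.6, 4.6]
opening: 0.0172
gripper_force: 30.0
```

Emit:
{"fn": "send_rows", "kwargs": {"increments": [[[-0.046,0.009,0,-0.099],[-0.092,0.026,0,-0.199],[-0.134,0.048,0,-0.299],[-0.172,0.077,0,-0.399],[-0.206,0.111,0,-0.499],[-0.234,0.15,0,-0.599],[-0.256,0.193,0,-0.699],[-0.271,0.238,0,-0.799],[-0.279,0.279,0,-0.885],[-0.279,0.279,0,-0.885],[-0.279,0.279,0,-0.885]]]}}

```text
clock: 7.68
tool_pos: [0.4329, -0.2838, 0.059]
orientation: [-179.9, 0.1, -171.0]
force: [0.6, -7.3, 0.7]
opening: 0.0176
gripper_force: 30.0
```

Emit:
{"fn": "send_rows", "kwargs": {"increments": [[[0,0,0,0],[0,0,0,0],[0,0,0.3,0],[0,0,0.5,0],[0,0,0.5,0]]], "jaw": 0.5}}

```text
clock: 8.3
tool_pos: [0.434, -0.2832, 0.1618]
orientation: [-179.9, 0.3, -171.0]
force: [1.5, 0.0, -0.8]
opening: 0.0438
gripper_force: 0.0
```

Emit:
{"fn": "send_rows", "kwargs": {"increments": [[[0.2,0.3,0,0.12],[0.49,0.757,0,0.24],[0.49,0.757,0,0.36],[0.49,0.757,0,0.48],[0.49,0.757,0,0.6],[0.49,0.757,0,0.72],[0.49,0.757,0,0.84],[0.49,0.757,-0.1,0.916],[0.49,0.757,-0.35,0.916],[0.49,0.757,-0.585,0.916],[0.49,0.757,-0.585,0.916],[0.49,0.757,-0.585,0.916]]]}}

```text
clock: 9.8
tool_pos: [0.5308, -0.1314, 0.0425]
orientation: [-180.0, -0.0, -92.3]
force: [0.7, 0.9, 1.7]
opening: 0.0436
gripper_force: 0.0
```

Emit:
{"fn": "send_rows", "kwargs": {"increments": [[[0,0,0,0],[0,0,0,0],[0,0,0,0],[0,0,0,0],[0,0,0,0]]], "jaw": 0.05}}

```text
clock: 10.42
tool_pos: [0.5302, -0.1314, 0.042]
orientation: [-180.0, -0.0, -92.3]
force: [-1.4, 1.1, 5.3]
opening: 0.0117
gripper_force: 30.0
```

Emit:
{"fn": "send_rows", "kwargs": {"increments": [[[-0.04,0.002,0,0],[-0.08,0.003,0,0],[-0.12,0.005,0,0],[-0.154,0.006,0,0],[-0.154,0.006,0,0],[-0.154,0.006,0,0]]]}}

```text
clock: 11.18
tool_pos: [0.5002, -0.1302, 0.042]
orientation: [-179.9, -0.0, -92.3]
force: [5.1, -3.7, 2.6]
opening: 0.0115
gripper_force: 30.0
```

Emit:
{"fn": "send_rows", "kwargs": {"increments": [[[0,0,0,0],[0,0,0,0],[0,0,0.3,0],[0,0,0.6,0],[0,0,0.9,0],[0,0,1,0],[0,0.4,1,0],[0.1,0.6,1,0],[0.1,0.6,1,0],[0.1,0.6,1,0],[0.1,0.6,1,0]]], "jaw": 0.5}}

```text
clock: 12.55
tool_pos: [0.5187, -0.011, 0.2412]
orientation: [179.9, -0.0, -92.4]
force: [-0.5, 0.0, -0.6]
opening: 0.0439
gripper_force: 0.0
```

```bash
cat > obj.py <<'E'
from h import *
def blocks(n,thing,z=.034):
    """mounts: mask + collet top centre candidates"""
    c=ctrl.calibration(n); im=ctrl.snapshot(n); return c,im,ctrl.trace(thing,n),ctrl.spot_point(thing,n)
E
python3 - <<'E'
from obj import *
o=ctrl.get_obs();print(o['tool_pos'],o['orientation'])
for th in ['green','pink1']:
    c,im,tr,sp=blocks('wrist',th)
    if th=='green': save(im,'w3')
    for d in sp: print(th,'pt',np.round(d['pixel'],1),round(d['conf'],2),atz(c,d['pixel'],.02 if th=='green' else 0).round(4))
    for d in tr:
        m=d['mask'].astype(np.uint8); cn=max(cv2.findContours(m,0,2)[0],key=cv2.contourArea)
        print(th,'mask',d['bbox'],round(d['conf'],2),m.sum())
c=ctrl.calibration('top'); im=ctrl.snapshot('top')
for th in ['fence_grip','lever_knob','green','pink1']:
    print(th,[(atz(c,d['pixel'],{'fence_grip':.06,'lever_knob':.074,'green':.02,'pink1':0}[th]).round(3),round(d['conf'],2)) for d in ctrl.spot_point(th,'top')])
E
```

```text
[ 0.51867796 -0.01098503  0.2412322 ] [ 1.79946503e+02 -1.38933652e-02 -9.24037327e+01]
green pt [123.7 189.5] 0.73 [ 0.6074 -0.0704  0.02  ]
green mask [158.2, 104.0, 220.2, 140.4] 0.88 2300
green mask [246.7, 0.0, 306.2, 177.4] 0.22 6164
pink1 pt [364.5 249.6] 0.97 [0.5686 0.2562 0.    ]
pink1 pt [272.1 300.6] 0.69 [0.4953 0.1174 0.    ]
pink1 mask [272.8, 255.7, 320.7, 297.2] 0.91 1501
pink1 mask [223.5, 345.4, 275.4, 375.1] 0.59 1120
pink1 mask [196.8, 251.8, 244.7, 295.3] 0.53 234
pink1 mask [37.9, 254.4, 95.5, 296.7] 0.39 961
pink1 mask [112.5, 2.8, 306.9, 183.0] 0.22 27857
fence_grip [(array([ 0.505, -0.126,  0.06 ]), 0.65)]
lever_knob [(array([ 0.428, -0.294,  0.074]), 0.62)]
green []
pink1 [(array([0.677, 0.245, 0.   ]), 0.53)]
```

View pics/w3.png

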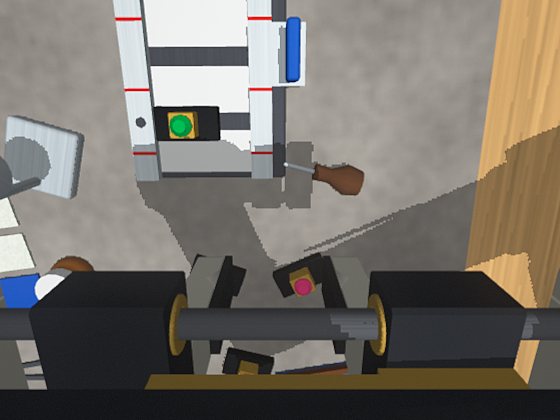

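```bash
cat > obj.py <<'E'
from h import *
from scipy.optimize import minimize
def box(x0,y0,z0,z1): return np.array([[sx*x0,sy*y0,z] for sx in(-1,1) for sy in(-1,1) for z in(z0,z1)])
BL=box(.032,.017,0,.014); CO=np.vstack([box(.012,.012,.014,.034),box(.006,.006,.034,.042)])
def sil(c,pose,zb,parts,shape,S=4):
    x,y,a=pose; Rz=R.from_euler('z',a).as_matrix(); im=np.zeros((shape[0]*S,shape[1]*S),np.uint8)
    for P in parts:
        W=P@Rz.T+[x,y,zb]; px=np.array([proj(c,w) for w in W])[:,::-1]
        h=cv2.convexHull(((px+.5)*S).astype(np.float32)); cv2.fillConvexPoly(im,h.astype(np.int32),1)
    return im
def cmask(im,kind):
    h=cv2.cvtColor(im,cv2.COLOR_RGB2HSV).astype(int); H,Sx,V=h[...,0],h[...,1],h[...,2]
    brass=(H>12)&(H<32)&(Sx>110)&(V>60)
    st=((H>40)&(H<80)&(Sx>110)&(V>50)) if kind=='green' else (((H>155)|(H<6))&(Sx>90)&(V>80))
    return brass|st
def fit(c,im,mask,kind,zb,x0,S=4):
    """full silhouette IoU + collet colour IoU"""
    r,cc=np.nonzero(mask); r0,r1=max(r.min()-15,0),min(r.max()+15,420); c0,c1=max(cc.min()-15,0),min(cc.max()+15,560)
    up=lambda m: np.kron(m[r0:r1,c0:c1].astype(np.uint8),np.ones((S,S),np.uint8))>0
    near=cv2.dilate(mask.astype(np.uint8),np.ones((5,5)))>0
    k=cmask(im,kind)&near; M,K=up(mask),up(k)
    c2=dict(c); m=np.array(c['mtx']).copy(); m[0,2]-=c0; m[1,2]-=r0; c2['mtx']=m
    sh=(r1-r0,c1-c0)
    iou=lambda a,b:(a&b).sum()/max((a|b).sum(),1)
    def f(p):
        pose=(x0[0]+p[0]/1e3,x0[1]+p[1]/1e3,x0[2]+p[2]/50)
        return 2-iou(sil(c2,pose,zb,[BL,CO],sh,S)>0,M)-iou(sil(c2,pose,zb,[CO],sh,S)>0,K)
    best=min((minimize(f,[0,0,d],method='Nelder-Mead',options=dict(initial_simplex=[[0,0,d],[5,0,d],[0,5,d],[0,0,d+8]],maxiter=150)) for d in (0,-12,12)),key=lambda q:q.fun)
    p=best.x; return np.array([x0[0]+p[0]/1e3,x0[1]+p[1]/1e3,np.degrees(x0[2]+p[2]/50)]),best.fun,k.sum()
def guess(c,mask,zb):
    r,cc=np.nonzero(mask); P=np.array([atz(c,q,zb+.014)[:2] for q in list(zip(r,cc))[::3]]); m=P.mean(0)
    w,v=np.linalg.eigh(np.cov((P-m).T)); a=np.arctan2(v[1,1],v[0,1]); a=(a+np.pi/2)%np.pi-np.pi/2
    return [m[0],m[1],a]
def find(kind,zb,cam='wrist',name=None,amin=800,conf=.4):
    c=ctrl.calibration(cam); im=ctrl.snapshot(cam)
    if name: save(im,name)
    out=[]
    for d in ctrl.trace('green' if kind=='green' else 'pink1',cam):
        m=d['mask']; b=d['bbox']
        if m.sum()<amin or d['conf']<conf or m.sum()>9000: continue
        g=guess(c,m,zb); p,e,k=fit(c,im,m,kind,zb,g)
        out.append(p); print(kind,np.round(b),round(d['conf'],2),'pose',p.round(4),'cost',round(e,3),'brass',k)
    return out
E
python3 - <<'E'
from obj import *
find('green',.02)
E
```

```text
green [157. 104. 221. 141.] 0.67 pose [ 0.6077 -0.0714 -2.3999] cost 0.096 brass 778
```

Emit:
{"fn": "send_rows", "kwargs": {"increments": [[[0.22,-0.15,-0.2,0],[0.443,-0.303,-0.4,0],[0.443,-0.303,-0.7,0],[0.443,-0.303,-0.7,0],[0.443,-0.303,-0.7,0]]]}}

```text
clock: 13.82
tool_pos: [0.6086, -0.0707, 0.1031]
orientation: [-179.9, -0.0, -92.3]
force: [-0.8, -0.1, 0.6]
opening: 0.0436
gripper_force: 0.0
```

Emit:
{"fn": "send_rows", "kwargs": {"increments": [[[0,0,-0.2,0],[0,0,-0.325,0],[0,0,-0.325,0],[0,0,-0.325,0]]]}}

```text
clock: 14.32
tool_pos: [0.6097, -0.0702, 0.0396]
orientation: [-179.8, 0.0, -92.3]
force: [1.1, 0.5, -0.1]
opening: 0.044
gripper_force: 0.0
```

Emit:
{"fn": "send_rows", "kwargs": {"increments": [[[0,0,0,0],[0,0,0,0],[0,0,0,0],[0,0,0,0],[0,0,0,0]]], "jaw": 0.15}}

```text
clock: 14.95
tool_pos: [0.6082, -0.0707, 0.0373]
orientation: [-180.0, -0.0, -92.3]
force: [-2.3, 1.0, 6.2]
opening: 0.024
gripper_force: 30.0
```

Emit:
{"fn": "send_rows", "kwargs": {"increments": [[[0,0,0.15,0],[0,0,0.28,0],[-0.1,0.2,0.28,0],[-0.2,0.4,0.28,0],[-0.3,0.7,0.28,0],[-0.35,1,0.28,0],[-0.35,1,0.28,0]]]}}

```text
clock: 15.82
tool_pos: [0.5375, 0.133, 0.0927]
orientation: [-180.0, 0.0, -92.1]
force: [-1.2, -0.4, -1.6]
opening: 0.0236
gripper_force: 30.0
```

Emit:
{"fn": "send_rows", "kwargs": {"increments": [[[-0.2,0.3,0,0],[-0.3,0.6,0,0],[-0.4,0.9,0,0],[-0.42,1,0,0],[-0.42,1,0,0],[-0.42,1,0,0]]]}}

```text
clock: 16.58
tool_pos: [0.4538, 0.3282, 0.0921]
orientation: [180.0, -0.1, -92.4]
force: [0.3, -1.0, -1.9]
opening: 0.0239
gripper_force: 30.0
```

Run:
```python
from obj import *
o=ctrl.get_obs();print(o['tool_pos'],o['opening'])
s=ctrl.calibration('scene');save(ctrl.snapshot('scene'),'s1')
for cam in ['scene','top']:
    if cam=='top': ctrl.snapshot('top')
    c=ctrl.calibration(cam)
    for d in ctrl.trace('tray',cam)[:1]:
        m=d['mask'].astype(np.uint8); cn=max(cv2.findContours(m,0,2)[0],key=cv2.contourArea); r=cv2.minAreaRect(cn); b=cv2.boxPoints(r)
        P=np.array([atz(c,(q[1],q[0]),.014)[:2] for q in b]);print(cam,d['conf'],P.round(3).tolist(),P.mean(0).round(3))
```

```text
[0.45379491 0.32824137 0.09214971] 0.02394622553704856
scene 0.69 [[0.548, 0.268], [0.398, 0.244], [0.373, 0.415], [0.517, 0.426]] [0.459 0.338]
top 0.89 [[0.52, 0.372], [0.534, 0.264], [0.394, 0.241], [0.381, 0.346]] [0.457 0.306]
```

Emit:
{"fn": "send_rows", "kwargs": {"increments": [[[0.01,0.02,-0.15,0],[0.01,0.02,-0.28,0],[0.01,0.02,-0.335,0],[0.01,0.02,-0.34,0],[0.01,0.02,-0.34,0]]]}}

```text
clock: 17.4
tool_pos: [0.4564, 0.3335, 0.0254]
orientation: [-180.0, 0.1, -92.4]
force: [0.0, -0.1, -1.8]
opening: 0.0239
gripper_force: 30.0
```

Emit:
{"fn": "send_rows", "kwargs": {"increments": [[[0,0,0,0],[0,0,0,0],[0,0,0,0],[0,0,0.3,0],[0,0,0.6,0],[0,0,0.95,0],[0,0,0.95,0],[0.1,0,0.95,0],[0.1,0,0.95,0]]], "jaw": 0.5}}

```text
clock: 18.52
tool_pos: [0.4767, 0.3327, 0.213]
orientation: [179.9, -0.1, -92.4]
force: [-0.5, -0.5, -1.7]
opening: 0.0437
gripper_force: 0.0
```

Run:
```python
from obj import *
o=ctrl.get_obs();print(o['tool_pos'],o['orientation'])
find('pink',0,name='w4',amin=500)
for th,z in [('green',.006),('pink1',0)]:
    c=ctrl.calibration('scene')
    if th=='green': ctrl.snapshot('scene')
    print(th,[(atz(c,d['pixel'],z).round(4),round(d['conf'],2)) for d in ctrl.spot_point(th,'scene')])
```

```text
[0.47667064 0.33274984 0.21295724] [ 1.79925045e+02 -1.00348763e-01 -9.23995303e+01]
pink [ 20.  63.  96. 108.] 0.84 pose [0.6844 0.2338 6.8459] cost 0.109 brass 1121
pink [139.  74. 218. 128.] 0.74 pose [  0.5695   0.2492 -17.6155] cost 0.111 brass 877
green [(array([0.4546, 0.3367, 0.006 ]), 0.93)]
pink1 [(array([0.6779, 0.228 , 0.    ]), 0.94), (array([0.6015, 0.1163, 0.    ]), 0.8), (array([0.5712, 0.2465, 0.    ]), 0.7), (array([0.4954, 0.1161, 0.    ]), 0.65)]
```

View pics/w4.png

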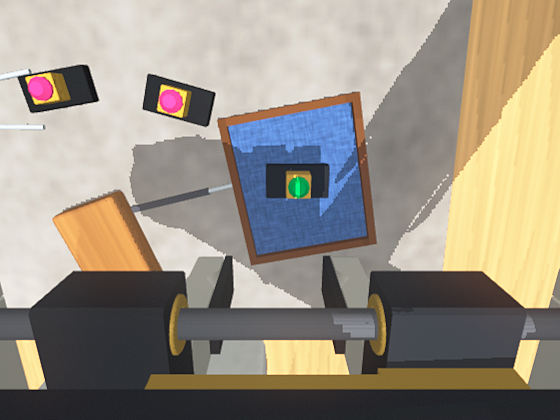

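Emit:
{"fn": "send_rows", "kwargs": {"increments": [[[0.2,-0.2,-0.2,-0.1],[0.464,-0.417,-0.4,-0.177],[0.464,-0.417,-0.6,-0.177],[0.464,-0.417,-0.75,-0.177],[0.464,-0.417,-0.9,-0.177],[0.464,-0.417,-0.975,-0.177],[0.464,-0.417,-0.975,-0.177],[0.464,-0.417,-0.975,-0.177]]]}}

```text
clock: 19.77
tool_pos: [0.5693, 0.2505, 0.0207]
orientation: [-179.9, 0.1, -107.5]
force: [-0.4, 0.0, 0.5]
opening: 0.0438
gripper_force: 0.0
```

Emit:
{"fn": "send_rows", "kwargs": {"increments": [[[0,0,0,0],[0,0,0,0],[0,0,0,0],[0,0,0,0],[0,0,0,0]]], "jaw": 0.15}}

```text
clock: 20.4
tool_pos: [0.5689, 0.2501, 0.0202]
orientation: [-180.0, 0.0, -107.5]
force: [-1.9, 0.2, 6.3]
opening: 0.0237
gripper_force: 30.0
```

Emit:
{"fn": "send_rows", "kwargs": {"increments": [[[0,0,0.2,0],[0,0,0.4,0.05],[0.03,-0.2,0.4,0.1],[0.06,-0.4,0.4,0.177],[0.1,-0.65,0.4,0.177],[0.164,-0.9,0.4,0.177],[0.164,-1,0.4,0.177]]]}}

```text
clock: 21.28
tool_pos: [0.6014, 0.0473, 0.099]
orientation: [179.9, -0.0, -92.5]
force: [0.2, -1.3, -2.0]
opening: 0.0241
gripper_force: 30.0
```

Emit:
{"fn": "send_rows", "kwargs": {"increments": [[[0,-0.25,0,0],[0,-0.5,0,0],[0,-0.75,0,0],[0,-1,0,0],[0,-1,0,0]]]}}

```text
clock: 21.9
tool_pos: [0.6007, -0.1529, 0.099]
orientation: [179.9, -0.0, -92.6]
force: [-0.2, 0.8, -1.1]
opening: 0.0237
gripper_force: 30.0
```

Emit:
{"fn": "send_rows", "kwargs": {"increments": [[[0,-0.2,0,0],[0,-0.39,0,0],[0,-0.39,0,0],[0,-0.39,0,0],[0,-0.39,0,0]]]}}

```text
clock: 22.52
tool_pos: [0.6016, -0.227, 0.0995]
orientation: [180.0, 0.0, -92.3]
force: [0.1, -0.0, -1.7]
opening: 0.0237
gripper_force: 30.0
```

Emit:
{"fn": "send_rows", "kwargs": {"increments": [[[0,0,-0.15,0],[0,0,-0.25,0],[0,0,-0.285,0],[0,0,-0.295,0],[0,0,-0.295,0]]]}}

```text
clock: 23.15
tool_pos: [0.6021, -0.228, 0.0413]
orientation: [-179.9, -0.0, -92.3]
force: [0.0, -0.0, -1.9]
opening: 0.0238
gripper_force: 30.0
```

Emit:
{"fn": "send_rows", "kwargs": {"increments": [[[0,0,0,0],[0,0,0,0],[0,0,0.1,0],[0,0,0.4,0],[0,0,0.7,0],[0,0.3,0.8,0],[0,0.3,0.8,0],[0,0.3,0.8,0]]], "jaw": 0.5}}

```text
clock: 24.15
tool_pos: [0.6014, -0.1679, 0.2008]
orientation: [-180.0, 0.0, -92.3]
force: [0.1, -0.4, 0.6]
opening: 0.0433
gripper_force: 0.0
```

```bash
cat >> obj.py <<'E'
O=np.array([.6055,-.1348]);A=np.radians(-2.3);UX=np.array([np.cos(A),np.sin(A)]);UY=np.array([-np.sin(A),np.cos(A)])
def stage(p): d=np.array(p[:2])-O; return np.array([d@UX*1e3,d@UY*1e3,p[2]+2.3])
E
python3 - <<'E'
from obj import *
from fit import redblobs
o=ctrl.get_obs();print(o['tool_pos'],o['orientation'])
c=ctrl.calibration('wrist')
for p in find('pink',.02,name='w5'): print('stage mm',stage(p).round(1))
im=cv2.imread('pics/w5.png')[:,:,::-1].copy()
for p,s in redblobs(im): print(p.round(1),s[4],stage([*atz(c,p,.032)[:2],0]).round(1))
E
```

```text
[ 0.60137873 -0.16791457  0.20078471] [-1.79977166e+02  5.06325033e-03 -9.22976999e+01]
pink [239. 102. 312. 144.] 0.86 pose [ 0.6022 -0.2286 -3.2983] cost 0.103 brass 894
stage mm [  0.5 -93.9  -1. ]
[ 43.5 472.6] 2038 [-166.5 -158.4    2.3]
[ 54.1 407.5] 14 [-112.8 -150.2    2.3]
[123. 223.] 81 [ 46.  -93.5   2.3]
[123.  358.2] 76 [-75.1 -93.4   2.3]
[190.5 226.3] 51 [ 45.9 -31.    2.3]
[190.5 354. ] 46 [-75.5 -31.    2.3]
[250.5 229.3] 47 [45.7 31.3  2.3]
[250.5 349.8] 45 [-75.4  31.3   2.3]
[304. 237.] 13 [40.1 93.1  2.3]
```

Emit:
{"fn": "send_rows", "kwargs": {"increments": [[[0,0.3,0,0],[-0.1,0.6,0,0],[-0.2,0.9,0,0],[-0.25,1,0,0],[-0.25,1,0,0]]]}}

```text
clock: 24.88
tool_pos: [0.5509, 0.0324, 0.2001]
orientation: [179.9, -0.0, -92.3]
force: [0.1, -1.0, 0.1]
opening: 0.0438
gripper_force: 0.0
```

Emit:
{"fn": "send_rows", "kwargs": {"increments": [[[0,0.3,0,0],[0,0.6,0,0],[0,0.75,0,0],[0,0.75,0,0],[0,0.75,0,0]]]}}

```text
clock: 25.5
tool_pos: [0.5518, 0.1805, 0.1999]
orientation: [179.9, -0.1, -92.4]
force: [-0.4, -0.1, 0.3]
opening: 0.0434
gripper_force: 0.0
```

Run:
```python
from obj import *
o=ctrl.get_obs();print(o['tool_pos'],o['orientation'])
find('pink',.0,name='w6')
```

```text
[0.55178078 0.18052119 0.19985342] [ 1.79939455e+02 -5.39388494e-02 -9.24139967e+01]
pink [298.  84. 372. 148.] 0.92 pose [ 0.4946  0.1165 22.771 ] cost 0.087 brass 850
pink [188.  83. 265. 147.] 0.68 pose [  0.5983   0.1125 -22.4582] cost 0.101 brass 854
pink [121. 213. 190. 256.] 0.55 pose [0.6842 0.2336 7.5191] cost 0.121 brass 803
```

Emit:
{"fn": "send_rows", "kwargs": {"increments": [[[0.2,-0.3,-0.2,-0.1],[0.233,-0.342,-0.4,-0.234],[0.233,-0.342,-0.6,-0.234],[0.233,-0.342,-0.8,-0.234],[0.233,-0.342,-0.905,-0.234],[0.233,-0.342,-0.905,-0.234],[0.233,-0.342,-0.905,-0.234]]]}}

```text
clock: 26.48
tool_pos: [0.5989, 0.1131, 0.0206]
orientation: [-179.9, 0.0, -112.5]
force: [-0.5, 0.7, 0.6]
opening: 0.0437
gripper_force: 0.0
```

Emit:
{"fn": "send_rows", "kwargs": {"increments": [[[0,0,0,0],[0,0,0,0],[0,0,0,0],[0,0,0,0],[0,0,0,0]]], "jaw": 0.15}}

```text
clock: 27.1
tool_pos: [0.5984, 0.1136, 0.0204]
orientation: [-180.0, 0.0, -112.4]
force: [-2.3, 0.2, 6.2]
opening: 0.0239
gripper_force: 30.0
```

Emit:
{"fn": "send_rows", "kwargs": {"increments": [[[0,0,0.2,0],[0,0,0.4,0.08],[0.01,-0.2,0.4,0.16],[0.03,-0.45,0.4,0.234],[0.03,-0.7,0.4,0.234],[0.03,-0.95,0.4,0.234],[0.03,-1,0.4,0.234]]]}}

```text
clock: 27.98
tool_pos: [0.6032, -0.0893, 0.099]
orientation: [179.9, -0.0, -92.5]
force: [-0.2, 0.9, -2.5]
opening: 0.0238
gripper_force: 30.0
```

Emit:
{"fn": "send_rows", "kwargs": {"increments": [[[0,-0.25,0,0],[0,-0.393,0,0],[0,-0.393,0,0],[0,-0.393,0,0],[0,-0.393,0,0]]]}}

```text
clock: 28.6
tool_pos: [0.6042, -0.1642, 0.0995]
orientation: [180.0, 0.0, -92.3]
force: [-0.9, -0.0, -1.5]
opening: 0.0238
gripper_force: 30.0
```

Emit:
{"fn": "send_rows", "kwargs": {"increments": [[[0,-0.003,-0.15,0],[0,-0.003,-0.25,0],[0,-0.003,-0.285,0],[0,-0.003,-0.295,0],[0,-0.003,-0.295,0]]]}}

```text
clock: 29.22
tool_pos: [0.6047, -0.1656, 0.0413]
orientation: [-179.9, -0.0, -92.3]
force: [-0.3, 1.3, -1.7]
opening: 0.0232
gripper_force: 30.0
```

Emit:
{"fn": "send_rows", "kwargs": {"increments": [[[0,0,0,0],[0,0,0,0],[0,0,0.1,0],[0,0,0.4,0],[0,0,0.7,0],[0,0.3,0.8,0],[0,0.3,0.8,0],[0,0.3,0.8,0]]], "jaw": 0.5}}

```text
clock: 30.22
tool_pos: [0.6039, -0.1055, 0.2007]
orientation: [-180.0, 0.0, -92.3]
force: [-0.4, -0.2, -0.4]
opening: 0.0437
gripper_force: 0.0
```

Run:
```python
from obj import *
o=ctrl.get_obs();print(o['tool_pos'],o['orientation'])
for p in find('pink',.02,name='w7'): print('stage mm',stage(p).round(1))
```

```text
[ 0.60390699 -0.10551222  0.20074972] [-1.79983057e+02  9.86733284e-03 -9.22981006e+01]
pink [241.  99. 312. 142.] 0.86 pose [ 0.605  -0.1667 -2.585 ] cost 0.1 brass 850
pink [233.  25. 314.  69.] 0.62 pose [ 0.6023 -0.2287 -2.3195] cost 0.08 brass 1083
stage mm [  0.8 -31.9  -0.3]
stage mm [  0.6 -93.9  -0. ]
```

Emit:
{"fn": "send_rows", "kwargs": {"increments": [[[-0.1,0.3,0,0],[-0.2,0.6,0,0],[-0.3,0.9,0,0],[-0.45,1,0,0],[-0.45,1,0,0],[-0.45,1,0,0]]]}}

```text
clock: 31.08
tool_pos: [0.5144, 0.0936, 0.2003]
orientation: [180.0, -0.0, -92.4]
force: [0.8, 0.6, -0.2]
opening: 0.0439
gripper_force: 0.0
```

Emit:
{"fn": "send_rows", "kwargs": {"increments": [[[0,0.3,0,0],[0,0.42,0,0],[0,0.42,0,0],[0,0.42,0,0]]]}}

```text
clock: 31.58
tool_pos: [0.5142, 0.1772, 0.2001]
orientation: [180.0, -0.0, -92.4]
force: [0.1, 0.2, -0.9]
opening: 0.044
gripper_force: 0.0
```

Run:
```python
from obj import *
o=ctrl.get_obs();print(o['tool_pos'],o['orientation'])
find('pink',.0)
```

```text
[0.51422663 0.17724513 0.2000951 ] [ 1.79951555e+02 -4.45451669e-02 -9.23904301e+01]
pink [ 86. 219. 154. 261.] 0.94 pose [0.6843 0.2336 8.8056] cost 0.15 brass 830
pink [260.  90. 334. 148.] 0.59 pose [ 0.4947  0.1165 22.7423] cost 0.091 brass 790
```

Emit:
{"fn": "send_rows", "kwargs": {"increments": [[[-0.05,-0.2,-0.2,0.1],[-0.1,-0.307,-0.4,0.2],[-0.1,-0.307,-0.6,0.292],[-0.1,-0.307,-0.8,0.292],[-0.1,-0.307,-0.905,0.292],[-0.1,-0.307,-0.905,0.292],[-0.1,-0.307,-0.905,0.292]]]}}

```text
clock: 32.55
tool_pos: [0.4948, 0.1168, 0.0205]
orientation: [-179.9, 0.0, -67.3]
force: [0.9, 0.2, -1.2]
opening: 0.0438
gripper_force: 0.0
```

Emit:
{"fn": "send_rows", "kwargs": {"increments": [[[0,0,0,0],[0,0,0,0],[0,0,0,0],[0,0,0,0],[0,0,0,0]]], "jaw": 0.15}}

```text
clock: 33.17
tool_pos: [0.4945, 0.1171, 0.0202]
orientation: [-179.9, 0.0, -67.2]
force: [-1.7, -1.1, 7.2]
opening: 0.0235
gripper_force: 30.0
```

Emit:
{"fn": "send_rows", "kwargs": {"increments": [[[0,0,0.2,0],[0,0,0.4,-0.08],[0.1,-0.2,0.4,-0.16],[0.2,-0.45,0.4,-0.24],[0.35,-0.7,0.4,-0.292],[0.5,-0.95,0.4,-0.292],[0.56,-0.95,0.4,-0.292],[0.56,-0.95,0.4,-0.292]]]}}

```text
clock: 34.17
tool_pos: [0.6061, -0.0734, 0.0988]
orientation: [179.9, 0.0, -92.4]
force: [0.2, 0.7, -1.8]
opening: 0.0238
gripper_force: 30.0
```

Emit:
{"fn": "send_rows", "kwargs": {"increments": [[[0,-0.15,0,0],[0,-0.15,0,0],[0,-0.15,0,0],[0,-0.15,0,0]]]}}

```text
clock: 34.67
tool_pos: [0.606, -0.1021, 0.0997]
orientation: [-180.0, 0.0, -92.3]
force: [-0.3, -0.3, -1.7]
opening: 0.0236
gripper_force: 30.0
```

Now lower it, release, look, then go to the last pink.

Emit:
{"fn": "send_rows", "kwargs": {"increments": [[[0,0,-0.15,0],[0,0,-0.25,0],[0,0,-0.285,0],[0,0,-0.295,0],[0,0,-0.295,0]]]}}

```text
clock: 35.3
tool_pos: [0.6066, -0.103, 0.0413]
orientation: [-179.9, 0.0, -92.3]
force: [-0.0, 0.0, -1.8]
opening: 0.0239
gripper_force: 30.0
```

Emit:
{"fn": "send_rows", "kwargs": {"increments": [[[0,0,0,0],[0,0,0,0],[0,0,0.1,0],[0,0,0.4,0],[0,0,0.7,0],[0,0.3,0.8,0],[0,0.3,0.8,0],[0,0.3,0.8,0]]], "jaw": 0.5}}

```text
clock: 36.3
tool_pos: [0.6058, -0.043, 0.2007]
orientation: [-180.0, 0.0, -92.3]
force: [-0.3, 0.2, -0.6]
opening: 0.0436
gripper_force: 0.0
```

Run:
```python
from obj import *
o=ctrl.get_obs();print(o['tool_pos'],o['orientation'])
for p in find('pink',.02,name='w8'): print('stage mm',stage(p).round(1))
```

```text
[ 0.60584933 -0.04295319  0.20067504] [-1.79991479e+02  8.06743836e-03 -9.22989618e+01]
pink [238.  21. 313.  71.] 0.93 pose [ 0.605  -0.1668 -2.3228] cost 0.072 brass 1090
pink [239. 106. 313. 142.] 0.85 pose [ 0.607  -0.1035 -2.341 ] cost 0.085 brass 875
stage mm [  0.8 -32.   -0. ]
stage mm [ 0.2 31.4 -0. ]
```

Emit:
{"fn": "send_rows", "kwargs": {"increments": [[[0.1,0.3,0,0],[0.2,0.6,0,0],[0.3,0.9,0,0],[0.3,1,0,0],[0.3,1,0,0],[0.3,1,0,0]]]}}

```text
clock: 37.15
tool_pos: [0.6658, 0.1554, 0.2001]
orientation: [179.9, -0.0, -92.4]
force: [0.3, 0.0, -0.3]
opening: 0.0437
gripper_force: 0.0
```

Emit:
{"fn": "send_rows", "kwargs": {"increments": [[[0,0.3,0,0],[0,0.6,0,0],[0,0.7,0,0],[0,0.7,0,0],[0,0.7,0,0]]]}}

```text
clock: 37.78
tool_pos: [0.6662, 0.2951, 0.2007]
orientation: [180.0, -0.0, -92.4]
force: [0.9, -0.0, -0.3]
opening: 0.0439
gripper_force: 0.0
```

Run:
```python
from obj import *
o=ctrl.get_obs();print(o['tool_pos'],o['orientation'])
find('pink',.0)
```

```text
[0.66621145 0.29507265 0.20069629] [ 1.79987996e+02 -1.57165253e-02 -9.24255686e+01]
pink [224.  96. 292. 140.] 0.8 pose [0.6838 0.2336 7.4782] cost 0.107 brass 784
```

Emit:
{"fn": "send_rows", "kwargs": {"increments": [[[0.05,-0.2,-0.2,0.1],[0.088,-0.307,-0.4,0.114],[0.088,-0.307,-0.6,0.114],[0.088,-0.307,-0.8,0.114],[0.088,-0.307,-0.905,0.114],[0.088,-0.307,-0.905,0.114],[0.088,-0.307,-0.905,0.114]]]}}

```text
clock: 38.75
tool_pos: [0.6846, 0.2351, 0.021]
orientation: [-179.9, 0.0, -82.6]
force: [0.5, -0.3, 0.9]
opening: 0.0438
gripper_force: 0.0
```

Emit:
{"fn": "send_rows", "kwargs": {"increments": [[[0,0,0,0],[0,0,0,0],[0,0,0,0],[0,0,0,0],[0,0,0,0]]], "jaw": 0.15}}

```text
clock: 39.38
tool_pos: [0.684, 0.2357, 0.0204]
orientation: [-180.0, 0.0, -82.5]
force: [-2.4, -0.9, 5.5]
opening: 0.0239
gripper_force: 30.0
```

Emit:
{"fn": "send_rows", "kwargs": {"increments": [[[0,0,0.2,0],[0,0,0.4,-0.08],[-0.1,-0.2,0.4,-0.114],[-0.2,-0.45,0.4,-0.114],[-0.3,-0.7,0.4,-0.114],[-0.374,-0.9,0.4,-0.114],[-0.374,-0.9,0.4,-0.114]]]}}

```text
clock: 40.25
tool_pos: [0.6072, 0.0527, 0.0994]
orientation: [179.9, -0.0, -92.5]
force: [-0.1, -0.1, -1.3]
opening: 0.0237
gripper_force: 30.0
```

Emit:
{"fn": "send_rows", "kwargs": {"increments": [[[0,-0.25,0,0],[0,-0.476,0,0],[0,-0.476,0,0],[0,-0.476,0,0],[0,-0.476,0,0]]]}}

```text
clock: 40.88
tool_pos: [0.6091, -0.0388, 0.0994]
orientation: [180.0, 0.0, -92.3]
force: [0.8, -0.1, -1.4]
opening: 0.024
gripper_force: 30.0
```

Emit:
{"fn": "send_rows", "kwargs": {"increments": [[[0,0,-0.15,0],[0,0,-0.25,0],[0,0,-0.285,0],[0,0,-0.295,0],[0,0,-0.295,0]]]}}

```text
clock: 41.5
tool_pos: [0.6094, -0.0395, 0.0412]
orientation: [-179.9, 0.0, -92.3]
force: [0.6, 1.0, -2.3]
opening: 0.0235
gripper_force: 30.0
```

Emit:
{"fn": "send_rows", "kwargs": {"increments": [[[0,0,0,0],[0,0,0,0],[0,0,0.1,0],[0,0,0.4,0],[0,0,0.7,0],[0,0.3,0.9,0],[0,0.3,0.9,0],[0,0.3,0.9,0]]], "jaw": 0.5}}

```text
clock: 42.5
tool_pos: [0.6087, 0.0207, 0.2208]
orientation: [-180.0, 0.0, -92.3]
force: [0.6, -0.3, -0.9]
opening: 0.044
gripper_force: 0.0
```

Run:
```python
from obj import *
from fit import redblobs
o=ctrl.get_obs();print(o['tool_pos'],o['orientation'])
c=ctrl.calibration('wrist')
for p in find('pink',.02,name='w9',conf=.2): print('stage mm',stage(p).round(1))
im=cv2.imread('pics/w9.png')[:,:,::-1].copy()
for p,s in redblobs(im): print(p.round(1),s[4],stage([*atz(c,p,.032)[:2],0]).round(1))
c=ctrl.calibration('scene'); save(ctrl.snapshot('scene'),'s2')
for t,z in [('green',.006),('loupe',0),('jar',0)]: print(t,[atz(c,d['pixel'],z).round(3) for d in ctrl.spot_point(t,'scene')[:1]])
```

```text
[0.60874038 0.02071174 0.22083419] [-1.79965553e+02  2.79723875e-02 -9.22838492e+01]
pink [240.  28. 311.  72.] 0.63 pose [ 0.6066 -0.1037 -1.9074] cost 0.08 brass 931
pink [241. 102. 308. 135.] 0.6 pose [ 0.6096 -0.041  -1.8068] cost 0.107 brass 781
stage mm [-0.1 31.1  0.4]
stage mm [ 0.3 93.9  0.5]
[ 47. 223.] 81 [45.7 30.8  2.3]
[ 47. 359.] 75 [-75.8  30.8   2.3]
[118.5 226.3] 51 [45.5 92.8  2.3]
[118.5 354.5] 48 [-75.9  92.8   2.3]
green [array([0.48 , 0.319, 0.006])]
loupe [array([ 0.778, -0.054,  0.   ])]
jar [array([0.773, 0.107, 0.   ])]
```

View pics/w9.png

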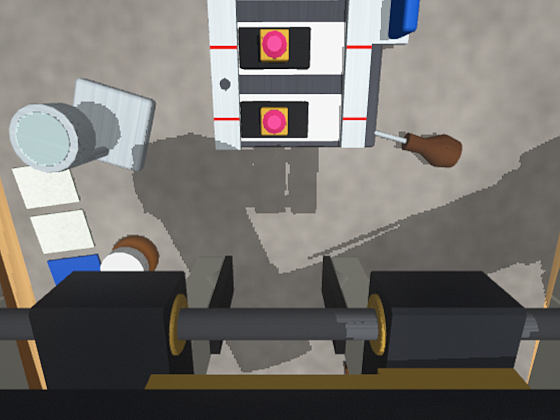

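View pics/s2.png

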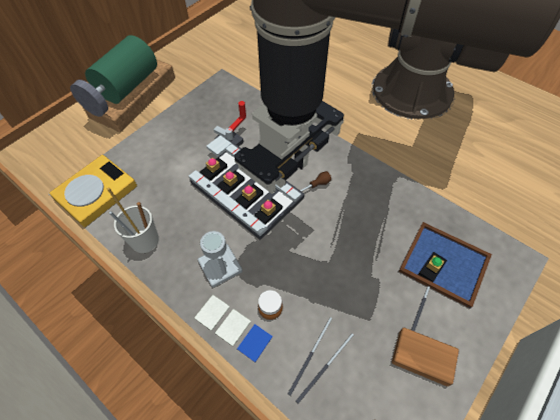

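Emit:
{"fn": "send_rows", "kwargs": {"increments": [[[-0.1,0.3,0,0],[-0.2,0.6,0,0],[-0.3,0.9,0,0],[-0.4,1,0,0],[-0.4,1,0,0]]]}}

```text
clock: 43.42
tool_pos: [0.5278, 0.2214, 0.2202]
orientation: [180.0, -0.0, -92.2]
force: [0.6, -0.0, 0.3]
opening: 0.0438
gripper_force: 0.0
```

Emit:
{"fn": "send_rows", "kwargs": {"increments": [[[-0.1,0.3,0,0],[-0.2,0.6,0,0],[-0.25,0.8,0,0],[-0.25,0.8,0,0],[-0.25,0.8,0,0]]]}}

```text
clock: 44.05
tool_pos: [0.4793, 0.3793, 0.22]
orientation: [180.0, -0.1, -92.4]
force: [0.5, -0.3, -0.3]
opening: 0.0436
gripper_force: 0.0
```

Run:
```python
from obj import *
print(ctrl.get_obs()['tool_pos'])
find('green',.006,name='w10',conf=.2)
c=ctrl.calibration('wrist')
for d in ctrl.trace('tray','wrist')[:1]:
    m=d['mask'].astype(np.uint8); cn=max(cv2.findContours(m,0,2)[0],key=cv2.contourArea); b=cv2.boxPoints(cv2.minAreaRect(cn))
    print(d['conf'],[atz(c,(q[1],q[0]),.014)[:2].round(3).tolist() for q in b])
```

```text
[0.47933626 0.37930033 0.21998929]
green [242. 103. 301. 140.] 0.6 pose [0.4831 0.321  0.1993] cost 0.104 brass 712
0.77 [[0.533, 0.267], [0.395, 0.247], [0.356, 0.403], [0.513, 0.43]]
```

View pics/w10.png

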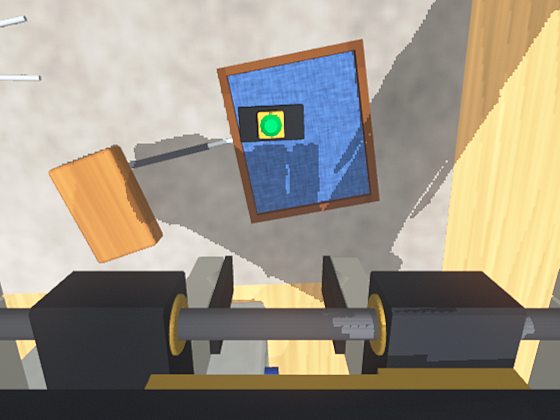

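Emit:
{"fn": "send_rows", "kwargs": {"increments": [[[0.019,-0.2,-0.2,0.029],[0.019,-0.295,-0.4,0.029],[0.019,-0.295,-0.65,0.029],[0.019,-0.295,-0.85,0.029],[0.019,-0.295,-0.975,0.029],[0.019,-0.295,-0.975,0.029],[0.019,-0.295,-0.975,0.029]]]}}

```text
clock: 45.08
tool_pos: [0.4835, 0.3214, 0.0268]
orientation: [-179.9, 0.1, -89.9]
force: [-0.0, -0.3, 0.5]
opening: 0.0437
gripper_force: 0.0
```

Emit:
{"fn": "send_rows", "kwargs": {"increments": [[[0,0,0,0],[0,0,0,0],[0,0,0,0],[0,0,0,0],[0,0,0.05,0],[-0.06,0.02,0.05,0],[-0.13,0.05,0.05,0],[-0.13,0.05,0.05,0],[-0.13,0.05,0.002,0],[-0.13,0.05,0.002,0],[-0.13,0.05,0.002,0]]], "jaw": 0.15}}

```text
clock: 46.45
tool_pos: [0.4569, 0.3314, 0.0256]
orientation: [-180.0, 0.0, -89.9]
force: [0.6, 0.4, 0.1]
opening: 0.0239
gripper_force: 30.0
```

Emit:
{"fn": "send_rows", "kwargs": {"increments": [[[0,0,0,0],[0,0,0,0],[0,0,0,0],[0,0,0.3,0],[0,0,0.6,0],[0,0.3,0.9,0],[0,0.3,0.9,0],[0,0.3,0.9,0]]], "jaw": 0.5}}

```text
clock: 47.45
tool_pos: [0.4569, 0.3926, 0.2072]
orientation: [-179.9, 0.1, -89.8]
force: [-0.1, -0.8, -0.1]
opening: 0.0435
gripper_force: 0.0
```

Run:
```python
from obj import *
print(ctrl.get_obs()['tool_pos'])
find('green',.006,name='w11',conf=.2)
```

```text
[0.45690911 0.39256808 0.20717506]
green [246. 100. 310. 136.] 0.8 pose [0.457  0.3312 0.0925] cost 0.076 brass 793
```

Emit:
{"fn": "send_rows", "kwargs": {"increments": [[[0.05,-0.3,0,-0.028],[0.1,-0.6,0,-0.028],[0.15,-0.9,0,-0.028],[0.2,-1,0,-0.028],[0.2,-1,0,-0.028]]]}}

```text
clock: 48.18
tool_pos: [0.4963, 0.1887, 0.205]
orientation: [179.9, -0.1, -92.5]
force: [-0.0, -0.4, 0.1]
opening: 0.0438
gripper_force: 0.0
```

Emit:
{"fn": "send_rows", "kwargs": {"increments": [[[0,-0.3,0,0],[0,-0.6,0,0],[0,-0.9,0,0],[0,-1,0,0],[0,-1,0,0]]]}}

```text
clock: 48.8
tool_pos: [0.496, -0.0097, 0.2052]
orientation: [179.9, -0.0, -92.4]
force: [-0.0, 1.0, 0.0]
opening: 0.0442
gripper_force: 0.0
```

Emit:
{"fn": "send_rows", "kwargs": {"increments": [[[0.018,-0.3,0,0],[0.018,-0.615,-0.2,0],[0.018,-0.615,-0.4,0],[0.018,-0.615,-0.4,0],[0.018,-0.615,-0.4,0]]]}}

```text
clock: 49.42
tool_pos: [0.5014, -0.1308, 0.127]
orientation: [-180.0, -0.0, -92.2]
force: [0.2, 0.4, -0.0]
opening: 0.0441
gripper_force: 0.0
```

Run:
```python
from obj import *
c=ctrl.calibration('scene'); ctrl.snapshot('scene')
for d in ctrl.spot_point('pink1','scene'): print(stage([*atz(c,d['pixel'],.02)[:2],0])[:2].round(1),round(d['conf'],2))
```

```text
[  3.3 -90.7] 0.83
[ 0.1 89.5] 0.73
[170.2  98.9] 0.7
[  6.1 -32.5] 0.55
```

Emit:
{"fn": "send_rows", "kwargs": {"increments": [[[0,0,-0.2,0],[0,0,-0.42,0],[0,0,-0.42,0],[0,0,-0.42,0]]]}}

```text
clock: 50.02
tool_pos: [0.5019, -0.1314, 0.044]
orientation: [-179.9, -0.0, -92.2]
force: [1.0, 1.2, -0.5]
opening: 0.0439
gripper_force: 0.0
```

Emit:
{"fn": "send_rows", "kwargs": {"increments": [[[0,0,0,0],[0,0,0,0],[0,0,0,0],[0,0,0,0],[0,0,0,0]]], "jaw": 0.05}}

```text
clock: 50.65
tool_pos: [0.5004, -0.1318, 0.0423]
orientation: [-180.0, -0.0, -92.3]
force: [-1.9, 1.2, 4.9]
opening: 0.0116
gripper_force: 30.0
```

Emit:
{"fn": "send_rows", "kwargs": {"increments": [[[0.03,-0.001,0,0],[0.06,-0.002,0,0],[0.09,-0.004,0,0],[0.115,-0.005,0,0],[0.135,-0.006,0,0],[0.15,-0.006,0,0],[0.154,-0.006,0,0],[0.154,-0.006,0,0],[0.154,-0.006,0,0],[0.154,-0.006,0,0]]]}}

```text
clock: 51.9
tool_pos: [0.5302, -0.133, 0.0423]
orientation: [179.9, -0.0, -92.3]
force: [-5.9, 2.3, 9.5]
opening: 0.012
gripper_force: 30.0
```

Emit:
{"fn": "send_rows", "kwargs": {"increments": [[[0,0,0,0],[0,0,0,0],[0,0,0.2,0],[0,0,0.45,0],[0,0,0.7,0],[0,0,0.9,0],[0,0,0.9,0]]], "jaw": 0.5}}

```text
clock: 52.78
tool_pos: [0.5331, -0.1331, 0.2255]
orientation: [-179.6, 0.0, -92.2]
force: [-0.1, 0.0, -1.2]
opening: 0.0442
gripper_force: 0.0
```

Run:
```python
from obj import *
from fit import redblobs
c=ctrl.calibration('wrist')
for p in find('pink',.02,name='w12',conf=.2): print('stage mm',stage(p).round(1))
im=cv2.imread('pics/w12.png')[:,:,::-1].copy()
for p,s in redblobs(im): print(p.round(1),s[4],stage([*atz(c,p,.032)[:2],0]).round(1))
print(ctrl.get_obs()['tool_pos'],[stage([*atz(c,d['pixel'],.074)[:2],0]).round(1) for d in ctrl.spot_point('lever_knob','wrist')])
```

```text
pink [185. 245. 240. 282.] 0.9 pose [ 0.6092 -0.0423 -3.1447] cost 1.576 brass 3
pink [171. 130. 241. 167.] 0.82 pose [ 0.6048 -0.1669 -2.1551] cost 0.1 brass 791
pink [178. 194. 242. 231.] 0.77 pose [ 0.6066 -0.1034 -2.1851] cost 0.128 brass 730
pink [164.  67. 239. 105.] 0.71 pose [ 0.6023 -0.2287 -2.7251] cost 0.122 brass 911
stage mm [ 0.  92.6 -0.8]
stage mm [  0.6 -32.2   0.1]
stage mm [-0.2 31.4  0.1]
stage mm [  0.6 -93.9  -0.4]
[ 11.6 365.6] 1523 [-148.6 -155.     2.3]
[ 86.  152.5] 76 [ 45.8 -93.2   2.3]
[ 85.9 250. ] 65 [-45.5 -93.2   2.3]
[152.5 159.2] 49 [ 45.9 -30.9   2.3]
[152.5 251.3] 43 [-45.3 -31.1   2.3]
[211.5 165. ] 46 [46.2 30.6  2.3]
[212.  252.5] 60 [-45.2  30.9   2.3]
[265.5 170.5] 44 [46.2 93.1  2.3]
[265.5 253.7] 39 [-45.3  92.7   2.3]
[ 0.53095702 -0.13285109  0.22171915] [array([-12.2,  17.5,   2.3])]
```

Emit:
{"fn": "send_rows", "kwargs": {"increments": [[[-0.25,-0.3,-0.1,-0.12],[-0.495,-0.755,-0.2,-0.24],[-0.495,-0.755,-0.3,-0.36],[-0.495,-0.755,-0.3,-0.48],[-0.495,-0.755,-0.3,-0.6],[-0.495,-0.755,-0.3,-0.72],[-0.495,-0.755,-0.3,-0.84],[-0.495,-0.755,-0.4,-0.916],[-0.495,-0.755,-0.6,-0.916],[-0.495,-0.755,-0.815,-0.916],[-0.495,-0.755,-0.815,-0.916],[-0.495,-0.755,-0.815,-0.916]]]}}

```text
clock: 54.42
tool_pos: [0.4324, -0.2842, 0.0595]
orientation: [-180.0, -0.0, -171.0]
force: [0.6, -0.5, 0.5]
opening: 0.0437
gripper_force: 0.0
```

Emit:
{"fn": "send_rows", "kwargs": {"increments": [[[0,0,0,0],[0,0,0,0],[0,0,0,0],[0,0,0,0],[0,0,0,0]]], "jaw": 0.1}}

```text
clock: 55.05
tool_pos: [0.4324, -0.2841, 0.0596]
orientation: [-180.0, 0.0, -171.0]
force: [-1.7, 1.4, 5.6]
opening: 0.0174
gripper_force: 30.0
```

Emit:
{"fn": "send_rows", "kwargs": {"increments": [[[0.008,-0.043,0,0.091],[0.025,-0.088,0,0.191],[0.048,-0.13,0,0.291],[0.076,-0.168,0,0.391],[0.111,-0.202,0,0.491],[0.15,-0.23,0,0.591],[0.193,-0.252,0,0.691],[0.238,-0.267,0,0.791],[0.279,-0.275,0,0.877],[0.31,-0.277,0,0.944],[0.31,-0.277,0,0.944],[0.31,-0.277,0,0.944]]]}}

```text
clock: 56.55
tool_pos: [0.4933, -0.3395, 0.0595]
orientation: [179.9, -0.0, -89.9]
force: [-4.1, 0.3, 7.4]
opening: 0.0175
gripper_force: 30.0
```

Emit:
{"fn": "send_rows", "kwargs": {"increments": [[[0,0,0,0],[0,0,0,0],[0,0,0.25,0],[0,0,0.5,0],[0.1,0.2,0.8,0],[0.25,0.5,0.85,0],[0.25,0.8,0.85,0],[0.25,0.95,0.85,0],[0.25,0.95,0.85,0],[0.25,0.95,0.85,0]]], "jaw": 0.5}}

```text
clock: 57.8
tool_pos: [0.5441, -0.1493, 0.2288]
orientation: [180.0, -0.0, -89.8]
force: [-0.0, -0.9, -1.0]
opening: 0.0437
gripper_force: 0.0
```

Run:
```python
from obj import *
from fit import redblobs
c=ctrl.calibration('wrist')
for p in find('pink',.02,name='w13',conf=.2): print('stage mm',stage(p).round(1))
im=cv2.imread('pics/w13.png')[:,:,::-1].copy()
for p,s in redblobs(im): print(p.round(1),s[4],stage([*atz(c,p,.032)[:2],0]).round(1))
print(ctrl.get_obs()['tool_pos'],[stage([*atz(c,d['pixel'],.074)[:2],0]).round(1) for d in ctrl.spot_point('lever_knob','wrist')])
s=ctrl.calibration('scene');ctrl.snapshot('scene')
print([atz(s,d['pixel'],.006).round(3) for d in ctrl.spot_point('green','scene')])
```

```text
pink [188. 206. 251. 242.] 0.85 pose [ 0.6067 -0.1036 -2.3228] cost 0.132 brass 699
pink [182. 141. 254. 181.] 0.8 pose [ 0.6051 -0.1671 -2.9062] cost 0.123 brass 734
pink [181.  81. 252. 124.] 0.6 pose [ 0.602  -0.2288 -2.8707] cost 0.119 brass 830
stage mm [-0.1 31.2 -0. ]
stage mm [  0.9 -32.3  -0.6]
stage mm [  0.3 -94.1  -0.6]
[ 16.4 335.1] 575 [-105.7 -169.8    2.3]
[ 98.7 169.4] 61 [ 45.5 -93.2   2.3]
[102.8 265.1] 53 [-45.7 -93.4   2.3]
[163.2 171.6] 53 [ 46.5 -31.1   2.3]
[166.9 262.7] 50 [-45.3 -31.2   2.3]
[221.2 175.2] 44 [45.7 31.   2.3]
[224.5 260.7] 39 [-45.1  30.8   2.3]
[276.6 257.9] 33 [-43.7  93.    2.3]
[ 0.54399147 -0.15015218  0.22873044] []
[array([0.459, 0.332, 0.006]), array([ 0.595, -0.236,  0.006])]
```

View pics/w13.png

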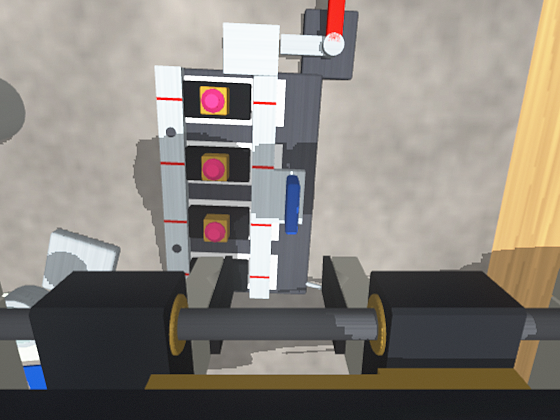

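Emit:
{"fn": "send_rows", "kwargs": {"increments": [[[0.3,0.3,0,0],[0.3,0.6,0,0],[0.3,0.75,0,0],[0.3,0.75,0,0],[0.3,0.75,0,0]]]}}

```text
clock: 58.68
tool_pos: [0.604, 0.0001, 0.2288]
orientation: [180.0, -0.0, -89.9]
force: [-0.3, -0.5, -0.4]
opening: 0.0437
gripper_force: 0.0
```

Run:
```python
from obj import *
for p in find('pink',.02,conf=.2): print('stage mm',stage(p).round(1))
```

```text
pink [241.   0. 316.  22.] 0.89 pose [ 0.6046 -0.1673 -1.8451] cost 0.076 brass 308
pink [241.  53. 311.  93.] 0.62 pose [ 0.6068 -0.1036 -0.9347] cost 0.092 brass 817
pink [241. 117. 304. 157.] 0.58 pose [ 0.6094 -0.0414 -1.9931] cost 0.115 brass 708
stage mm [  0.4 -32.5   0.5]
stage mm [ 0.  31.2  1.4]
stage mm [ 0.1 93.5  0.3]
```

All four mounts are centred, the fence is home and the lever is locked.

```bash
python3 -c "
from plant import ctrl
print(ctrl.close_job())"
```

```text
the job is handed in; nothing more can be done
None
```

The job is handed in: the green mount is flat in the tray, the four pink mounts are within about 1.5 mm of their marks, the fence is home, the lever is locked, and the loupe and jar were left alone.

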